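# Hold a filter canister sealed on the leak-test stand

## Task

Set up the leak test of the yellow filter canister: slide its carriage by the blue knob fully home under the sealing head, and only then swing the cam lever up by its red knob to its highest lift, which is with the lever straight up, so that the canister is pressed up against the rubber sealing cup. The lever is sprung, has no stop at the top and lifts less on either side of it, so keep hold of it: finish with the gripper still holding the lever steady, straight up. Keep the canister upright in its place and leave everything else on the bench where it is.

Things in the scene. Friction and masses are not known exactly. Their poses are not given: they have to be found in the camera images.
- test_stand: the leak-test stand, fixed to the bench (place and yaw vary): grey base plate 180 x 340 x 12 with sliding track, two pillars, a beam with the sealing head, and a cam shaft with hand lever. Origin: bench level, straight under the sealing head. z up; y runs along the track: the carriage comes in from +y, the lever is at -y, x = 0 is the track's middle. The cam shaft lies along y, 50 above the bench.
- carriage (a joint): position of the carriage on its track, m: 0 = fully out at the loading end, 0.110 = fully home against the end stop, canister centred under the sealing head (it moves towards the stand's -y as the value grows). About 3 N to slide; it stays where it is left.
- carriage_knob (a point): blue upright round knob on the outer end of the carriage, 26 diameter, 30 high; origin at its centre, 125 above the bench, on the stand's x = 0, at y = 0.228 minus the carriage's joint value (0.118 when home), always 118 farther out along +y than the canister's centre. Free space all around it.
- cam_lever (a joint): angle of the lever above level, rad: 0 = rest, level, pointing to the stand's -x (roughly to the robot); 1.571 = straight up, the eccentric's highest lift (14 mm); 2.2 = the end of its travel, past the top, leaning to +x, where the lift has fallen again. No stop or click at the top. A return spring always pulls it back to 0: about 1.5 N at the knob at rest, 5 N upright.
- lever_knob (a point): red drum-shaped knob across the end of the lever: 30 diameter, 26 wide along the stand's y, flat ends to +y and -y; origin at its centre, 110 from the cam shaft's axis. In the stand's frame, at lever angle a, it lies at x = -0.110 cos a, y = -0.115, z = 0.050 + 0.110 sin a (so 0.160 above the bench when upright). The rod, 10 thick, runs from the knob to the shaft.
- canister_center (a point): the yellow filter canister with white band and black neck (80 diameter, 60 high including its 40 diameter neck on top, 0.2 kg), loose, standing upright in the carriage between four 16 high pins. This point is its centre, half-way up, 124 above the bench until the ram lifts it (by about 10 at full lift).
- seal_cup: black rubber sealing cup, 52 diameter, sprung, under the beam; origin at the centre of its underside, 160 above the bench at rest. The raised canister pushes it up about 4 (about 10 N) at full lift. The beam spans the stand's x -85..85, y -25..25, from 187 to 209 above the bench, a dial on it up to 227; pillars (16 diameter) at x -66 and 66, y 0.
- spare_canister: bystander: grey aluminium filter canister with a green band, 80 diameter, 60 high, standing on the bench beyond the stand; origin at the centre of its underside
- demand_valve: bystander: black round demand valve, 62 diameter, 35 high, with a yellow-capped side port, on the bench beyond the stand; origin at the centre of its underside
- adapter: bystander: brass thread ring, 48 diameter, 16 high, flat on the bench on the robot's side of the stand; origin at the centre of its underside
- spanner: bystander: steel spanner, 160 long, flat on the bench on the robot's side of the stand; origin under its middle
- leak_spray: bystander: white spray bottle with red cap, 52 diameter, 170 high, on the bench to the robot's right; origin at the centre of its underside
- mug: bystander: blue mug, 80 diameter, 90 high, on the bench to the robot's left; origin at the centre of its underside
Things that resemble listed ones, but are neither listed nor needed, are in the scene too. Of the things that look like the part that bears canister_center, the smallest one is meant.

How it is judged:
By the outcome, as a careful person would: the job done as asked, in the order asked, and still so for the second after the job is handed in, while the arm keeps its last pose, push and grip.
It also fails if it takes over 54 s, if anything falls off the work surface, if the arm or the gripper's body presses on something with over 40 N, if the wrist force passes 120 N, or if a joint passes its speed limit or range.

## Robot

A 6-joint arm with a two-finger parallel gripper is mounted at the origin on the work surface. World frame = base frame: x ahead of the robot, y to its left, z up, the work surface at z = 0. Lengths are in m, angles in rad, forces in N, time in s.
With the tool pointing down it reaches from about 0.25 to 0.775 m from the base axis. Payload 4 kg.
Tool frame: the origin (TCP) lies at the centre of the arm's flange, where the gripper is bolted on; the fingertips stand 199 mm ahead of it and the grasp point (between the pads) lies 180 mm ahead of it (robot.tcp_to_tips is the distance from the TCP to the fingertips, in m); z points along the fingers, y is the line along which they close (so a half turn about z gives the same grasp; the last joint's range is limited). The gripper opens to 94 mm and grips with 3 to 60 N. Pads are 16 mm wide; open, the fingers measure 119 mm over their backs; the gripper's body (75 mm by 177 mm) begins 78 mm behind the grasp point.
Start: joints at [1.03, 0.087, 1.371, -0, 1.684, -0.103], TCP at [0.233, 0.498, 0.405] pointing down, gripper open.
Joint ranges: [-3.1, 3.1], [-0.76, 2.03], [0.27, 2.55], [-1.08, 4.22], [0.17, 2.65], [-2.57, 2.57]. Speed limits (rad/s): [2.79, 2.79, 3.14, 3.14, 3.14, 3.14].

## Interface

Orientations are given as [roll, pitch, yaw] about the fixed x, y, z axes, in that order (R = Rz(yaw) Ry(pitch) Rx(roll)).
In Python, from bench import telemetry, snapshot, ticket, robot gives the robot as it stands.
- The arm moves only by the tool apply_moves, never from a script. Its argument "moves" is a list that holds one entry, the list of rows, each a list of 5 numbers: the shift along the tool's x, y, z in units of 50 mm (1.0 is 50 mm), then the turn about the tool's z in units of 10 degrees (1.0 is 10 degrees), then the closure, from 0 (fully open) to 1 (shut). A call has 1 to 10 rows; each row is the pose to reach, as a shift and turn from the pose commanded when the call began, along the tool's axes at that moment; what a row does not reach only later rows make up. A row lasts 1/8 s, in which the tool goes at most 62.5 mm and 10.7 degrees, less where a joint would pass 70% of its speed; a pose out of reach is approached as far as the arm can. A call with a gripper value outside its range is refused whole. The fingers move at their own pace and stop on an object; the grip force is fixed at half the most. Time passes only in rows, so rows that repeat a pose let the fingers close. It gives the time, the measured TCP pose, the force, the opening and the grip force at its end, in the units of the state.
- telemetry.get_obs(): the state, without advancing time (a new reading comes with each control period).
- snapshot(name): name is "scene" or "top" or "wrist"; returns a dict with "image" (420x560x3 uint8, red, green, blue), "fovy" (degrees; the focal length in pixels is half the picture's height over the tangent of half this angle, whatever the lens; pixels are square), "cx", "cy" (the principal point, pixels), "R" (3x3) and "t" (3): a world point X has camera coordinates R X + t. Camera axes: x right, y down, z forward; pixel columns grow to the right and rows downward; lengths in m; the calibration is good to about 2 mm. A picture is of the moment at which its call begins. There is no depth.
- ticket.close_job(): hands the job in; it is judged then, once.
The state is a dict: "time": time; "joint_positions": joint angles; "qvel": joint speeds; "joint_torque": joint torques, N m; "tool_pos": TCP position; "ee_rot": TCP orientation; "wrist_force": force on the tool from outside, world axes, zero at the start; "wrist_torque": the same for the moment, N m; "width": finger opening in m; "finger_force": force on a finger pad.
Only numpy, scipy, OpenCV 4.12 (cv2) and the standard library are available. Lean on these libraries where they do the work, as an engineer would, in place of code of your own. Each camera call takes 0.05 s, during which the arm holds its last target. There are 200 camera calls.

## Working session

There is one attempt and no reset: what is moved stays moved. The work goes in short steps, Python scripts to look and compute and a tool call to move; the robot and the scene stay as the last step left them, time stands still between calls to the robot, and variables do not carry over. Pictures are saved under pics/ and viewed, at most 10 in all, crops included, and the job is handed in when it is done.

Besides the shell and the picture viewer there is one more tool, called after "Request:" as name([rows], argument=value, ...), one row to a line, values as JSON. apply_moves: Moves the arm, as the interface text tells. Its arguments: {"type":"object","properties":{"moves":{"type":"array","items":{"type":"array","items":{"type":"array","items":{"type":"number"}}}}},"required":["moves"]}

```bash
mkdir -p pics; ls; python3 - <<'E'
from bench import telemetry, snapshot
import cv2,numpy as np
ims=[]
for n in("scene","top"):
    s=snapshot(n); np.savez(f"{n}0.npz",**s); cv2.imwrite(f"pics/{n}0.png",s["image"][:,:,::-1])
    print(n,s["fovy"],s["cx"],s["cy"],np.round(s["R"],3).tolist(),np.round(s["t"],3))
o=telemetry.get_obs();print(o)
E
```

```text
pics
scene 47.5007565055543 279.68025115077484 210.59516352932738 [[-0.064, 0.998, 0.012], [0.625, 0.05, -0.779], [-0.778, -0.043, -0.626]] [ 0.054 -0.276  1.874]
top 48.56451584394461 275.4578242244691 214.00821847621629 [[0.02, -1.0, -0.008], [-0.994, -0.019, -0.107], [0.107, 0.01, -0.994]] [0.004 0.609 1.311]
{'time': 0.1, 'joint_positions': array([ 1.02989389e+00,  8.78813921e-02,  1.37208612e+00, -2.95587781e-05,
        1.68359118e+00, -1.03117979e-01]), 'qvel': array([-0.00073708, -0.0018004 , -0.00173098, -0.00055634, -0.00016192,
        0.0011458 ]), 'joint_torque': array([ 2.39851346e-03, -3.41252089e+01, -3.03302372e+01,  7.18778162e-02,
        3.03780392e-02, -8.85000259e-05]), 'tool_pos': array([0.23312992, 0.4980384 , 0.40362929]), 'ee_rot': array([-3.13963404e+00, -1.73152866e-04,  2.70380473e+00]), 'wrist_force': array([0.32375038, 1.05600393, 0.48030779]), 'wrist_torque': array([-4.87399171e-02, -9.45572132e-05, -4.51634882e-02]), 'finger_force': 0.0, 'width': 0.09364499623059908}
```

View pics/scene0.png

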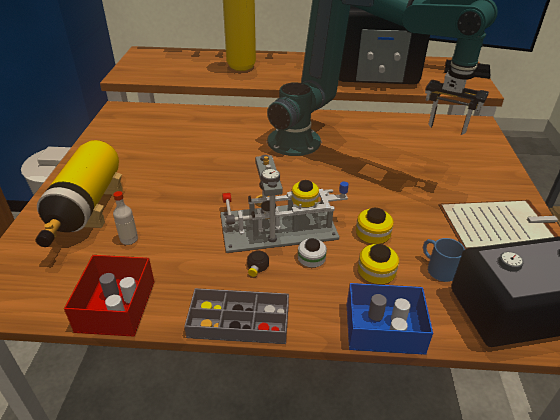

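View pics/top0.png

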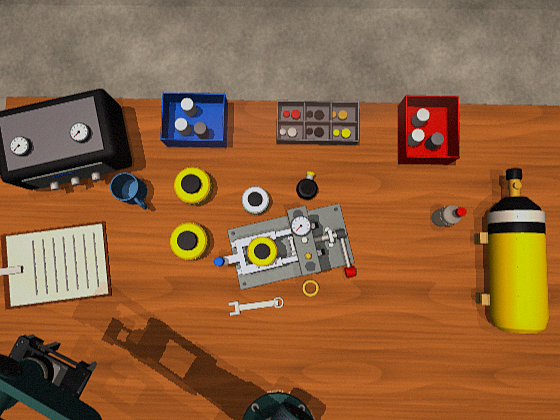

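The top view shows three yellow canisters, at (262,250), (189,241) and (193,186). In the scene view they are at (306,195), (375,224) and (378,262). The one at top (262,250) is the smallest and sits in the carriage between the pins, so it is the one meant. The blue knob is at top (219,262) / scene (344,187), and the red knob at top (350,271) / scene (227,198). Next I triangulate these and check a crop.

```bash
cat > h.py <<'E'
import numpy as np,cv2
def K(s):
    f=210/np.tan(np.radians(float(s["fovy"]))/2); return np.array([[f,0,s["cx"]],[0,f,s["cy"]],[0,0,1.]])
def P(s): return K(s)@np.c_[s["R"],s["t"]]
def proj(s,X): p=P(s)@np.r_[X,1]; return p[:2]/p[2]
def blob(s,col,near,rad=25):
    h=cv2.cvtColor(np.ascontiguousarray(s["image"]),cv2.COLOR_RGB2HSV); H,S,V=[h[...,i].astype(int) for i in range(3)]
    m={"red":((H<6)|(H>174))&(S>170)&(V>70),"blue":(abs(H-110)<10)&(S>130)&(V>60),"yellow":(abs(H-29)<5)&(S>150)&(V>80)}[col]
    n,l,st,c=cv2.connectedComponentsWithStats(m.astype(np.uint8))
    k=[i for i in range(1,n) if np.hypot(*(c[i]-near))<rad]
    if not k: return None
    i=max(k,key=lambda i:st[i,4]); return c[i],st[i]
def tri(a,pa,b,pb):
    X=cv2.triangulatePoints(P(a),P(b),np.array(pa,float).reshape(2,1),np.array(pb,float).reshape(2,1))[:,0]; return X[:3]/X[3]
def ray(s,p,z):
    C=-s["R"].T@s["t"]; d=s["R"].T@np.linalg.inv(K(s))@np.r_[p,1]; return C+d*(z-C[2])/d[2]
E
python3 - <<'E'
from h import *
a=np.load("scene0.npz");b=np.load("top0.npz")
for c,pa,pb in(("blue",(344,187),(219,262)),("red",(227,198),(350,271)),("yellow",(306,192),(262,250))):
    A=blob(a,c,pa);B=blob(b,c,pb); print(c,A,B,tri(a,A[0],b,B[0]).round(4))
ia=cv2.resize(a["image"][140:260,205:365],None,fx=5,fy=5,interpolation=2)[:,:,::-1]
ib=cv2.resize(b["image"][180:300,200:370],None,fx=4.7,fy=4.7,interpolation=2)[:,:,::-1]
cv2.imwrite("pics/ca.png",ia);cv2.imwrite("pics/cb.png",ib)
E
```

```text
blue (array([344.35, 185.15]), array([340, 182,   8,  12,  40], dtype=int32)) (array([218.17910448, 260.98507463]), array([214, 257,   9,   9,  67], dtype=int32)) [0.4701 0.1657 0.1304]
red (array([226.39285714, 196.46428571]), array([223, 193,   8,   9,  56], dtype=int32)) (array([350.09782609, 271.47826087]), array([345, 266,  11,  12,  92], dtype=int32)) [ 0.4482 -0.1956  0.0502]
yellow (array([305.10958904, 189.53424658]), array([293, 182,  26,  14, 146], dtype=int32)) (array([261.55388471, 250.74185464]), array([249, 237,  27,  28, 399], dtype=int32)) [0.4994 0.0505 0.129 ]
```

View pics/cb.png

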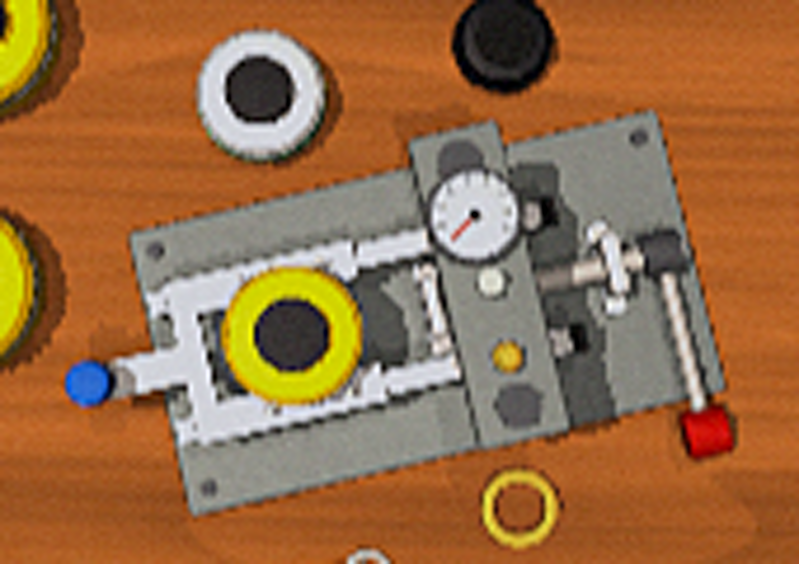

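View pics/ca.png

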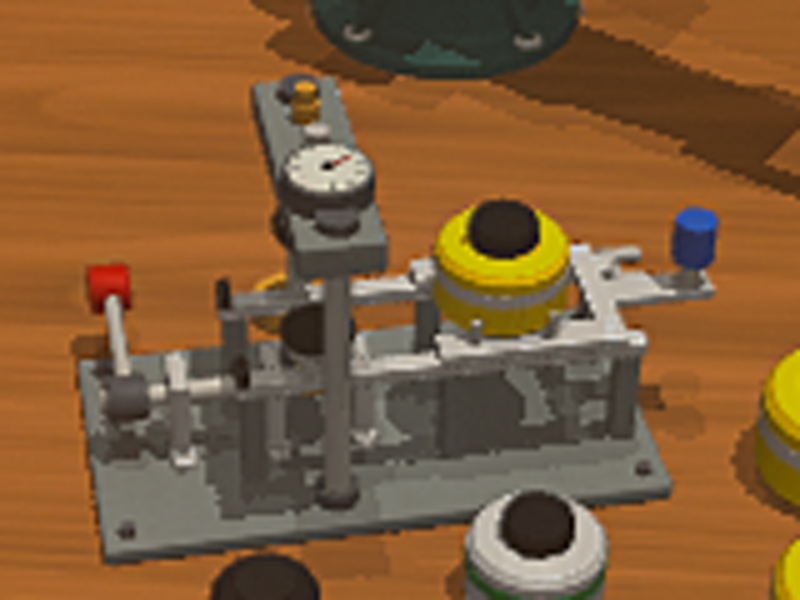

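Request:
apply_moves([
  [[-0.8,-0.45,0,0.6,0],[-1.7,-0.95,0,1.3,0],[-2.6,-1.5,0,2,0],[-3.5,-2,0,2.7,0],[-4.4,-2.5,0,3.4,0],[-5.3,-3,0,4.1,0],[-6.2,-3.5,0,4.8,0],[-7.1,-4,0,5.07,0],[-7.1,-4,0,5.07,0],[-7.1,-4,0,5.07,0]],
])

```text
time: 1.35
tool_pos: [0.4697, 0.1666, 0.4042]
ee_rot: [-3.14, -0.001, 1.819]
wrist_force: [-0.5, -0.1, -0.2]
width: 0.0941
finger_force: 0.0
```

```bash
cat >> h.py <<'E'
def units(o,target,yaw_t):
    "shift/turn rows units from tool pose o to target TCP (tool pointing down)"
    y=o["ee_rot"][2]; d=np.array(target)-o["tool_pos"]; t=(y-yaw_t+np.pi)%(2*np.pi)-np.pi
    return np.round([(d[0]*np.cos(y)+d[1]*np.sin(y))/.05,(d[0]*np.sin(y)-d[1]*np.cos(y))/.05,-d[2]/.05,np.degrees(t)/10],3)
E
python3 - <<'E'
from h import *
from bench import telemetry,snapshot
o=telemetry.get_obs();print(o["time"],o["tool_pos"],o["ee_rot"],o["joint_positions"],o["wrist_force"])
s=snapshot("wrist");np.savez("w1.npz",**s);cv2.imwrite("pics/w1.png",s["image"][:,:,::-1])
print("cam",(-s["R"].T@s["t"]).round(3),s["R"].round(3).tolist())
for n,X in(("blue",(.4701,.1657,.125)),("red",(.4482,-.1956,.05)),("can",(.4994,.0505,.15))): print(n,proj(s,np.array(X)))
E
```

```text
1.35 [0.4697155  0.16661258 0.40418878] [-3.14037598e+00 -7.87190875e-04  1.81882986e+00] [ 2.26820178e-01 -2.77161459e-02  1.48965415e+00  7.65841835e-04
  1.68088771e+00 -2.11301558e-02] [-0.54630224 -0.09738805 -0.15387834]
cam [0.449 0.246 0.383] [[0.969, 0.246, -0.001], [0.236, -0.93, 0.28], [0.068, -0.272, -0.96]]
blue [280.36381903 221.65837119]
red [191.72104821 466.63993965]
can [280.41262553 373.81214246]
```

View pics/w1.png

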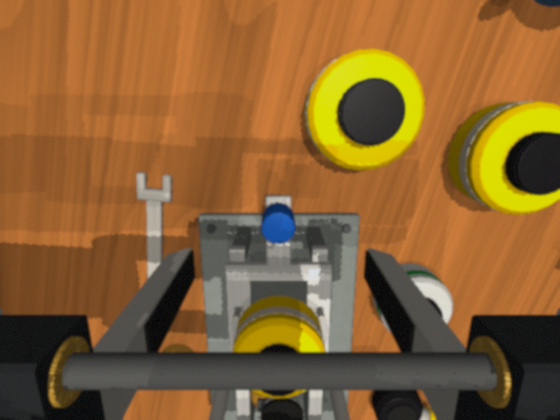

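The wrist view shows the blue knob at (279,224), squarely between the fingers, with the carriage and canister below it. The big loose canisters are well to the right.

```bash
python3 - <<'E'
from h import *
from bench import telemetry
a=np.load("scene0.npz");b=np.load("top0.npz");w=np.load("w1.npz")
W=blob(w,"blue",(279,224));A=blob(a,"blue",(344,187))[0];B=blob(b,"blue",(219,262))[0]
print(W);print(tri(a,A,w,W[0]),tri(b,B,w,W[0]),ray(w,W[0],.132))
# plate edge: grey outline rows, sides
L=[ray(w,p,.012) for p in((200,213),(358,214))]; d=L[1]-L[0]; print(L,np.linalg.norm(d),np.degrees(np.arctan2(d[1],d[0])))
o=telemetry.get_obs(); k=ray(w,W[0],.132)
print(units(o,[k[0],k[1],.314],np.radians(104.2)))
E
```

```text
(array([277.70419847, 223.6889313 ]), array([ 261,  204,   35,   39, 1048], dtype=int32))
[0.46859143 0.16682038 0.12996924] [0.46946793 0.16418241 0.1263091 ] [0.46799403 0.16584228 0.132     ]
[array([0.39141966, 0.11851572, 0.012     ]), array([0.55967903, 0.16004046, 0.012     ])] 0.1733075861068348 13.863015848528406
[-0.017 -0.035  1.808  0.008]
```

Request:
apply_moves([
  [[0,-0.03,0.6,0,0.3],[0,-0.03,1.1,0,0.4],[0,-0.03,1.5,0,0.4],[0,-0.03,1.8,0,0.4],[0,-0.03,1.8,0,0.4],[0,-0.03,1.8,0,1],[0,-0.03,1.8,0,1],[0,-0.03,1.8,0,1],[0,-0.03,1.8,0,1],[0,-0.03,1.8,0,1]],
])

```text
time: 2.65
tool_pos: [0.4685, 0.1661, 0.3153]
ee_rot: [3.141, -0.0, 1.819]
wrist_force: [-0.5, 0.0, 3.3]
width: 0.0255
finger_force: 30.0
```

Request:
apply_moves([
  [[-0.05,0,0,0,1],[-0.15,0,0,0,1],[-0.3,0,0,0,1],[-0.5,0,0,0,1],[-0.7,0,0,0,1],[-0.9,0,0,0,1],[-1.1,0,0,0,1],[-1.3,0,0,0,1],[-1.45,0,0,0,1],[-1.5,0,0,0,1]],
])

```text
time: 3.9
tool_pos: [0.4872, 0.0927, 0.3153]
ee_rot: [3.14, 0.0, 1.818]
wrist_force: [-1.4, 2.2, 5.3]
width: 0.0252
finger_force: 30.0
```

Request:
apply_moves([
  [[-0.1,0,0,0,1],[-0.2,0,0,0,1],[-0.3,0,0,0,1],[-0.4,0,0,0,1],[-0.5,0,0,0,1],[-0.56,0,0,0,1],[-0.6,0,0,0,1],[-0.64,0,0,0,1],[-0.67,0,0,0,1],[-0.67,0,0,0,1]],
])

```text
time: 5.15
tool_pos: [0.4954, 0.0605, 0.3153]
ee_rot: [3.14, 0.001, 1.819]
wrist_force: [-0.5, 1.6, 4.5]
width: 0.0255
finger_force: 30.0
```

Request:
apply_moves([
  [[-0.02,0,0,0,1],[-0.04,0,0,0,1],[-0.05,0,0,0,1],[-0.06,0,0,0,1],[-0.06,0,0,0,1]],
])

```text
time: 5.78
tool_pos: [0.4958, 0.0588, 0.3152]
ee_rot: [3.14, -0.003, 1.819]
wrist_force: [-1.4, 6.9, 6.0]
width: 0.0254
finger_force: 30.0
```

Request:
apply_moves([
  [[-0.02,0,0,0,1],[-0.04,0,0,0,1],[-0.05,0,0,0,1],[-0.05,0,0,0,1],[-0.05,0,0,0,1]],
])

```text
time: 6.4
tool_pos: [0.4961, 0.0578, 0.3153]
ee_rot: [3.14, -0.008, 1.821]
wrist_force: [-3.9, 12.2, 7.0]
width: 0.0254
finger_force: 30.0
```

Request:
apply_moves([
  [[0.04,0,0,0,1],[0.04,0,0,0,0.45],[0.04,0,0,0,0.45],[0.04,0,0,0,0.45],[0.04,0,-0.4,0,0.45],[0.04,0,-1,0,0.45],[0.04,0,-1.6,0,0.45],[0.04,0,-2.2,0,0.45],[0.04,0,-2.7,0,0.45],[0.04,0,-2.7,0,0.45]],
])

```text
time: 7.65
tool_pos: [0.4962, 0.0572, 0.4517]
ee_rot: [3.137, 0.001, 1.818]
wrist_force: [-0.3, 0.3, 0.5]
width: 0.0513
finger_force: 0.0
```

```bash
python3 - <<'E'
from h import *
from bench import telemetry,snapshot
o=telemetry.get_obs();print(o["time"],o["tool_pos"],o["width"])
a=np.load("scene0.npz");s=snapshot("scene");np.savez("scene1.npz",**s)
t=snapshot("top");np.savez("top1.npz",**t)
w=snapshot("wrist");np.savez("w2.npz",**w)
print("blue wrist",(lambda q:q and ray(w,q[0],.132))(blob(w,"blue",proj(w,np.array([.496,.0588,.132])))))
ps=np.radians(14.15);ex=np.array([np.cos(ps),np.sin(ps)]);ey=np.array([-ex[1],ex[0]])
O=np.array([.496,.0588])-.118*ey; k=O-.115*ey-.110*ex
print(O,k,units(o,[k[0],k[1],.45],ps))
cv2.imwrite("pics/s1.png",cv2.resize(s["image"][130:270,200:370],None,fx=4,fy=4,interpolation=2)[:,:,::-1])
E
```

```text
7.65 [0.49620301 0.05723889 0.45171127] 0.051337788998359606
blue wrist [0.49523008 0.05916233 0.132     ]
[ 0.52484643 -0.05561977] [ 0.44629699 -0.1940213 ] [-4.627 -2.199  0.034  9.004]
```

View pics/s1.png

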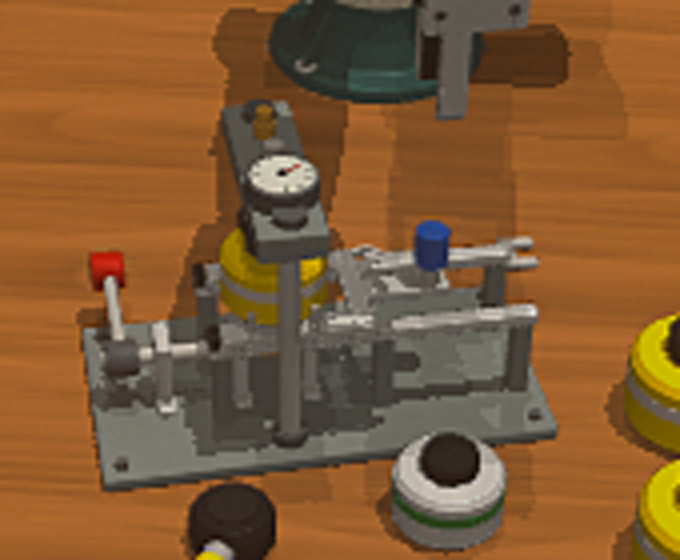

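The carriage is home: the blue knob is at about crop (432,245), and the canister stands upright under the head at (275,280). Now I go above the lever knob.

Request:
apply_moves([
  [[-0.5,-0.2,-0.2,0.9,0.4],[-1.1,-0.5,-0.2,1.9,0.4],[-1.7,-0.8,-0.2,2.9,0.4],[-2.3,-1.1,-0.2,3.9,0.4],[-2.9,-1.4,-0.2,4.9,0.4],[-3.5,-1.7,-0.2,5.9,0.4],[-4,-1.9,-0.2,6.9,0.4],[-4.4,-2.1,-0.1,7.9,0.4],[-4.63,-2.2,0,8.9,0.4],[-4.63,-2.2,0,9,0.4]],
])

```text
time: 9.05
tool_pos: [0.4459, -0.1946, 0.4473]
ee_rot: [-3.139, 0.003, 0.247]
wrist_force: [0.6, 0.2, 0.2]
width: 0.0564
finger_force: 0.0
```

```bash
python3 - <<'E'
from h import *
from bench import telemetry,snapshot
o=telemetry.get_obs();print(o["time"],o["tool_pos"],o["ee_rot"])
w=snapshot("wrist");np.savez("w3.npz",**w);cv2.imwrite("pics/w3.png",w["image"][:,:,::-1])
g=proj(w,np.array([.4463,-.194,.05]));q=blob(w,"red",g,60);print(g,q)
a=np.load("scene0.npz");b=np.load("top0.npz")
A=blob(a,"red",(227,198))[0];B=blob(b,"red",(350,271))[0]
print(tri(a,A,w,q[0]),tri(b,B,w,q[0]),ray(w,q[0],.054))
E
```

```text
9.05 [ 0.44593425 -0.19455907  0.4473249 ] [-3.13851112e+00  3.04012363e-03  2.47478242e-01]
[279.61297275 185.33620185] (array([281.22118959, 184.93494424]), array([270, 172,  23,  26, 538], dtype=int32))
[ 0.44674454 -0.19464749  0.04886126] [ 0.44871884 -0.19578379  0.05925674] [ 0.44799273 -0.19536343  0.054     ]
```

View pics/w3.png

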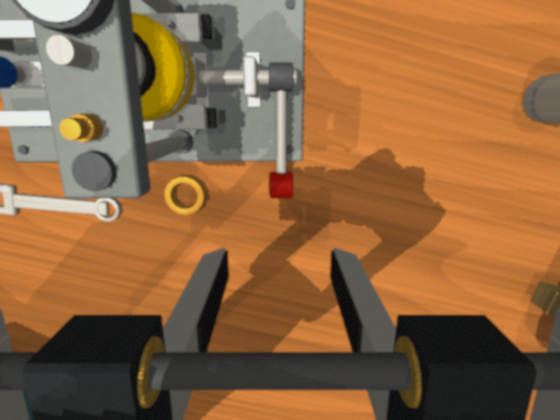

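The wrist view shows the red knob at (281,185), with the rod running vertically up the image, so the yaw is right. The beam is to the left. I will go down on the robot's side of the knob, then slide in.

Request:
apply_moves([
  [[-0.8,0.015,0.3,0,0.4],[-0.85,0.015,0.9,0,0.4],[-0.85,0.015,1.6,0,0.4],[-0.85,0.015,2.3,0,0.4],[-0.85,0.015,3,0,0.4],[-0.85,0.015,3.6,0,0.4],[-0.85,0.015,4,0,0.4],[-0.85,0.015,4.15,0,0.4],[-0.85,0.015,4.15,0,0.4]],
])

```text
time: 10.22
tool_pos: [0.4053, -0.2046, 0.2421]
ee_rot: [-3.141, 0.0, 0.25]
wrist_force: [-0.0, -1.1, -0.3]
width: 0.0563
finger_force: 0.0
```

Request:
apply_moves([
  [[0.2,0,0,0,0.4],[0.4,0,0,0,0.4],[0.6,0,0,0,0.4],[0.75,0,0,0,0.4],[0.79,0,0,0,0.4],[0.79,0,0,0,0.4]],
])

```text
time: 10.98
tool_pos: [0.4435, -0.1953, 0.242]
ee_rot: [-3.141, 0.0, 0.248]
wrist_force: [-0.7, 0.5, -0.1]
width: 0.0562
finger_force: 0.0
```

```bash
python3 - <<'E'
from h import *
from bench import telemetry,snapshot
o=telemetry.get_obs();print(o["time"],o["tool_pos"],o["ee_rot"],o["wrist_force"])
w=snapshot("wrist");np.savez("w4.npz",**w);cv2.imwrite("pics/w4.png",w["image"][:,:,::-1])
g=proj(w,np.array([.4472,-.1949,.05]));q=blob(w,"red",g,80);print(g,q,q and ray(w,q[0],.055))
E
```

```text
10.975 [ 0.44352152 -0.19525029  0.24202234] [-3.14131280e+00  3.29418285e-04  2.48412690e-01] [-0.70633134  0.54292832 -0.13737724]
[279.63515173 263.08259146] (array([280.27169664, 263.92572322]), array([ 255,  235,   51,   56, 2558], dtype=int32)) [ 0.44904474 -0.19476346  0.055     ]
```

View pics/w4.png

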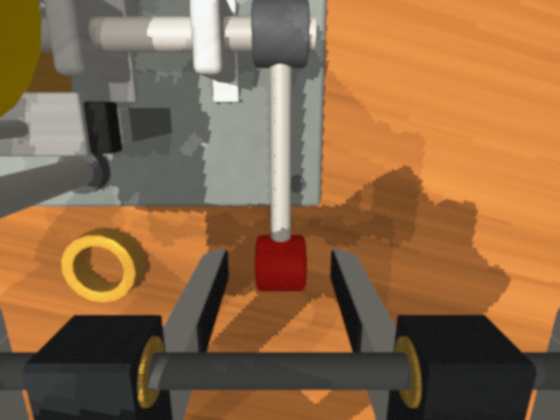

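The red knob is at (280,263), centred between the open fingers. Now I grip it.

Request:
apply_moves([
  [[0.04,0,0.03,0,1],[0.04,0,0.03,0,1],[0.04,0,0.03,0,1],[0.04,0,0.03,0,1],[0.04,0,0.03,0,1]],
])

```text
time: 11.65
tool_pos: [0.4454, -0.1952, 0.2407]
ee_rot: [3.14, -0.0, 0.248]
wrist_force: [0.2, -3.1, -1.3]
width: 0.0257
finger_force: 30.0
```

Request:
apply_moves([
  [[0.01,0,-0.19,0,1],[0.03,0,-0.38,0,1],[0.075,0,-0.57,0,1],[0.13,0,-0.75,0,1],[0.2,0,-0.93,0,1],[0.295,0,-1.1,0,1],[0.35,0,-1.18,0,1],[0.35,0,-1.18,0,1]],
])

```text
time: 12.65
tool_pos: [0.4622, -0.191, 0.2987]
ee_rot: [3.141, 0.002, 0.248]
wrist_force: [1.8, -4.7, -6.2]
width: 0.0257
finger_force: 30.0
```

Request:
apply_moves([
  [[0.1,0,-0.145,0,1],[0.22,0,-0.29,0,1],[0.355,0,-0.43,0,1],[0.5,0,-0.555,0,1],[0.66,0,-0.665,0,1],[0.825,0,-0.76,0,1],[0.99,0,-0.845,0,1],[1.1,0,-0.887,0,1],[1.1,0,-0.887,0,1]],
])

```text
time: 13.78
tool_pos: [0.5145, -0.1779, 0.342]
ee_rot: [-3.141, 0.008, 0.247]
wrist_force: [-3.2, -6.0, -6.2]
width: 0.0256
finger_force: 30.0
```

Request:
apply_moves([
  [[0.18,0,-0.058,0,1],[0.37,0,-0.1,0,1],[0.56,0,-0.125,0,1],[0.7,0,-0.133,0,1],[0.75,0,-0.133,0,1],[0.75,0,-0.133,0,1],[0.75,0,-0.133,0,1]],
])

```text
time: 14.65
tool_pos: [0.5504, -0.1686, 0.3504]
ee_rot: [-3.141, 0.007, 0.247]
wrist_force: [-6.4, -5.3, -1.1]
width: 0.0253
finger_force: 30.0
```

```bash
python3 - <<'E'
from h import *
from bench import telemetry,snapshot
o=telemetry.get_obs();print(o["time"],o["tool_pos"],o["wrist_force"],o["wrist_torque"])
s0=np.array([.4454,-.1952,.2407]);d=o["tool_pos"]-s0;ps=.248
print("dx,dy,dz stand",d[0]*np.cos(ps)+d[1]*np.sin(ps),-d[0]*np.sin(ps)+d[1]*np.cos(ps),d[2])
O=np.array([.52485,-.0556]); ey=np.array([-np.sin(ps),np.cos(ps)]);ex=np.array([ey[1],-ey[0]])
up=np.r_[O-.115*ey,.16];print("expected upright knob",up,"tool offset along ex",(o["tool_pos"][:2]-up[:2])@ex)
for n in("scene","top","wrist"):
    s=snapshot(n);np.savez(n+"9.npz",**s);g=proj(s,up);q=blob(s,"red",g,40);print(n,g,q)
    if n=="scene": im1=cv2.resize(s["image"][110:270,190:370],(675,600),interpolation=2)
    if n=="wrist": im2=s["image"]
cv2.imwrite("pics/f1.png",im1[:,:,::-1]);cv2.imwrite("pics/f2.png",im2[:,:,::-1])
E
```

```text
14.65 [ 0.55041998 -0.16860903  0.35044746] [-6.42038413 -5.32503647 -1.0797742 ] [-0.93715299  1.40553723  0.08857081]
dx,dy,dz stand 0.10833408987389082 -1.3674405798108635e-06 0.10974746427375962
expected upright knob [ 0.55307855 -0.16708161  0.16      ] tool offset along ex -0.0029521640027789144
scene [227.91886537 188.20784592] (array([227.56, 185.8 ]), array([224, 181,   8,  10,  75], dtype=int32))
top [344.86905407 231.34537697] None
wrist [277.02773091 263.36609369] (array([278.99804688, 295.44453125]), array([ 254,  269,   51,   54, 2560], dtype=int32))
```

View pics/f1.png

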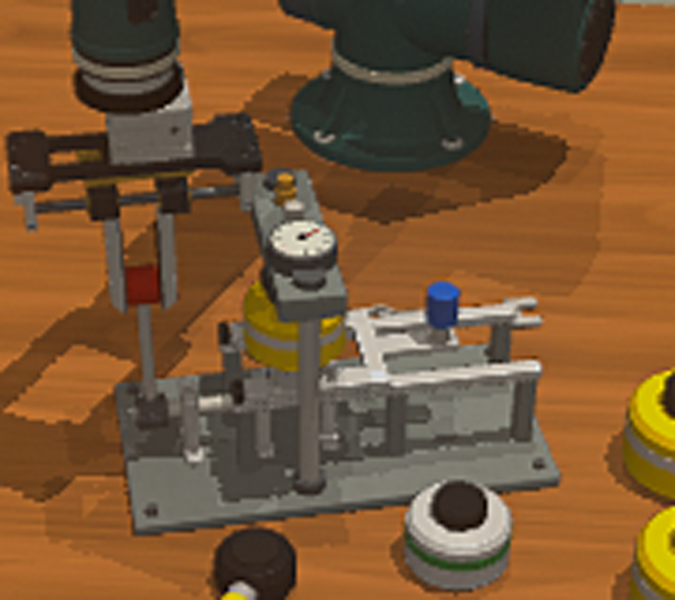

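View pics/f2.png

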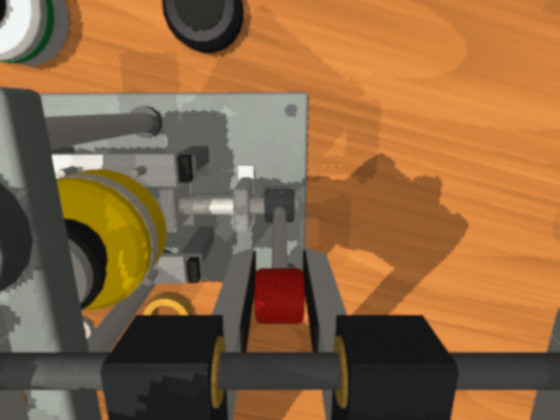

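The knob sits lower in the wrist view than expected, at (279,295) against about 263, so it may have slid between the pads. I will measure the actual lever angle.

```bash
python3 - <<'E'
from h import *
s=np.load("scene9.npz");w=np.load("wrist9.npz");w4=np.load("w4.npz")
ps=.248;ex=np.array([np.cos(ps),np.sin(ps)]);ey=np.array([-ex[1],ex[0]]);O=np.array([.52485,-.0556])
st=lambda X:np.round([(X[:2]-O)@ex,(X[:2]-O)@ey,X[2]],4)
qs=blob(s,"red",(227,186))[0];qw=blob(w,"red",(279,295))[0]
print("tri",st(tri(s,qs,w,qw)))
def kn(a): return np.r_[O-.11*np.cos(a)*ex-.115*ey,.05+.11*np.sin(a)]
for a in(75,80,85,90,95): print(a,proj(w,kn(np.radians(a))).round(1),proj(s,kn(np.radians(a))).round(1))
print("rest check",proj(w4,kn(0)),blob(w4,"red",(280,264))[0], "ray z.055",st(ray(w4,blob(w4,"red",(280,264))[0],.055)))
for z in(.155,.16,.165):print(z,st(ray(w,qw,z)))
# camera pose vs tool
o=np.array([.55042,-.16861,.35045]);C=-w["R"].T@w["t"];C4=-w4["R"].T@w4["t"];print(C-o,C4-[.44352,-.19525,.24202]);print(w["R"].round(3),w4["R"].round(3))
E
```

```text
tri [-0.0235 -0.1148  0.1516]
75 [277.2 307.4] [227.  183.5]
80 [277.1 294.3] [227.3 184.8]
85 [277.1 279.6] [227.6 186.4]
90 [277.  263.4] [227.9 188.2]
95 [277. 246.] [228.3 190.3]
rest check [277.77929412 264.00866173] [280.27169664 263.92572322] ray z.055 [-0.1076 -0.1163  0.055 ]
0.155 [-0.0217 -0.116   0.155 ]
0.16 [-0.0188 -0.116   0.16  ]
0.165 [-0.0159 -0.116   0.165 ]
[ 0.07929189  0.01956594 -0.02198126] [ 0.07941971  0.01972733 -0.02140911]
[[ 0.244 -0.97  -0.001]
 [-0.928 -0.234  0.289]
 [-0.28  -0.069 -0.957]] [[ 0.246 -0.969 -0.001]
 [-0.93  -0.236  0.282]
 [-0.274 -0.069 -0.959]]
```

The lever is at only about 80°: the knob slid roughly 15 mm in the pads. I will advance carefully and measure again.

Request:
apply_moves([
  [[0.06,0,0,0,1],[0.12,0,0,0,1],[0.18,0,0,0,1],[0.2,0,0,0,1],[0.2,0,0,0,1]],
])

```text
time: 15.42
tool_pos: [0.5601, -0.1662, 0.3508]
ee_rot: [-3.141, 0.007, 0.247]
wrist_force: [-6.0, -3.9, 1.7]
width: 0.0255
finger_force: 30.0
```

```bash
cat > m.py <<'E'
from h import *
from bench import telemetry,snapshot
ps=.248;ex=np.array([np.cos(ps),np.sin(ps)]);ey=np.array([-ex[1],ex[0]]);O=np.array([.52485,-.0556])
st=lambda X:np.round([(X[:2]-O)@ex,(X[:2]-O)@ey,X[2]],4)
def kn(a): return np.r_[O-.11*np.cos(a)*ex-.115*ey,.05+.11*np.sin(a)]
o=telemetry.get_obs();print(o["time"],"tool",st(o["tool_pos"]),"F",st(np.r_[O+0,0]+o["wrist_force"]),o["width"])
A=np.radians(np.arange(-5,130,.1))
for n,g in(("wrist",None),("scene",None)):
    s=snapshot(n);np.savez(n+"9.npz",**s)
    q=blob(s,"red",proj(s,kn(np.radians(85))),80);
    if q is None: print(n,"none");continue
    v=np.array([proj(s,kn(a))[1] for a in A]); print(n,q[0].round(1),q[1],"angle",np.degrees(A[abs(v-q[0][1]).argmin()]).round(1))
E
python3 m.py
```

```text
15.425 tool [ 0.007  -0.1158  0.3508] F [-6.8031 -2.3472  1.676 ] 0.025514835083509057
wrist [279.1 298.7] [ 254  272   51   55 2576] angle 84.1
scene [227.8 187.1] [224 182   9  11  80] angle 21.7
```

The knob pivoted about an off-centre pad contact, which explains the slip. I'll bring the lever back down under control, grip the knob dead centre, and swing it again.

Request:
apply_moves([
  [[-0.2,0,0,0,1],[-0.39,0,0.01,0,1],[-0.58,0,0.033,0,1],[-0.77,0,0.075,0,1],[-0.95,0,0.133,0,1],[-1.13,0,0.205,0,1],[-1.3,0,0.295,0,1],[-1.46,0,0.4,0,1],[-1.614,0,0.515,0,1],[-1.614,0,0.515,0,1]],
])

```text
time: 16.77
tool_pos: [0.4839, -0.1853, 0.3241]
ee_rot: [3.141, -0.004, 0.248]
wrist_force: [6.0, -4.3, -8.6]
width: 0.0253
finger_force: 30.0
```

Request:
apply_moves([
  [[-0.14,0,0.13,0,1],[-0.27,0,0.27,0,1],[-0.39,0,0.43,0,1],[-0.49,0,0.585,0,1],[-0.58,0,0.76,0,1],[-0.653,0,0.933,0,1],[-0.71,0,1.12,0,1],[-0.753,0,1.3,0,1],[-0.78,0,1.5,0,1],[-0.786,0,1.6,0,1]],
])

```text
time: 18.02
tool_pos: [0.446, -0.195, 0.2513]
ee_rot: [3.14, -0.003, 0.248]
wrist_force: [-8.9, 4.4, 37.4]
width: 0.0256
finger_force: 30.0
```

```bash
sed -i 's/q=blob(s,"red",proj(s,kn(np.radians(85))),80)/q=blob(s,"red",proj(s,kn(np.radians(GA))),80)/; s/^ps=/import sys;GA=float(sys.argv[1]);ps=/' m.py; python3 m.py 5
```

```text
18.025 tool [-0.1107 -0.1158  0.2513] F [-7.5114  6.4586 37.3594] 0.02561691385491088
wrist [278.9 259.6] [ 255  233   49   52 2278] angle -1.6
scene [226.5 197.5] [223 194   8   9  54] angle -2.7
```

Request:
apply_moves([
  [[0,0,-0.1,0,1],[0,0,-0.1,0,0.4],[0,0,-0.1,0,0.4],[0,0,-0.1,0,0.4],[0,0,-0.1,0,0.4],[0,0,-0.1,0,0.4]],
])

```text
time: 18.88
tool_pos: [0.4453, -0.1947, 0.2495]
ee_rot: [-3.141, 0.001, 0.248]
wrist_force: [0.7, 0.2, -0.4]
width: 0.0569
finger_force: 0.0
```

```bash
python3 m.py 0; python3 - <<'E'
from m import *
w=np.load("wrist9.npz");q=blob(w,"red",proj(w,kn(0)),80)[0]
for z in(.05,.054,.058):print(z,st(ray(w,q,z)))
E
```

```text
18.875 tool [-0.1113 -0.1154  0.2495] F [ 0.7207  0.0065 -0.448 ] 0.05692139071343305
wrist [280.6 261.1] [ 257  234   48   53 2348] angle -0.1
scene [226.4 196.9] [223 193   8   9  53] angle -1.6Traceback (most recent call last):
  File "<stdin>", line 1, in <module>
  File "m.py", line 3, in <module>
    import sys;GA=float(sys.argv[1]);ps=.248;ex=np.array([np.cos(ps),np.sin(ps)]);ey=np.array([-ex[1],ex[0]]);O=np.array([.52485,-.0556])
                        ~~~~~~~~^^^
IndexError: list index out of range
```

Request:
apply_moves([
  [[0.025,0.005,0.2,0,0.4],[0.025,0.005,0.39,0,0.4],[0.025,0.005,0.39,0,0.4],[0.025,0.005,0.39,0,1],[0.025,0.005,0.39,0,1],[0.025,0.005,0.39,0,1],[0.025,0.005,0.39,0,1],[0.025,0.005,0.39,0,1]],
])

```text
time: 19.98
tool_pos: [0.4468, -0.195, 0.2307]
ee_rot: [3.141, -0.001, 0.248]
wrist_force: [0.1, -1.3, -0.5]
width: 0.0257
finger_force: 30.0
```

Request:
apply_moves([
  [[0.01,0,-0.19,0,1],[0.03,0,-0.38,0,1],[0.075,0,-0.57,0,1],[0.13,0,-0.75,0,1],[0.2,0,-0.93,0,1],[0.295,0,-1.1,0,1],[0.35,0,-1.18,0,1],[0.35,0,-1.18,0,1]],
])

```text
time: 20.98
tool_pos: [0.4632, -0.1908, 0.2891]
ee_rot: [3.141, 0.003, 0.248]
wrist_force: [-0.6, -5.8, -5.9]
width: 0.0255
finger_force: 30.0
```

```bash
python3 m.py 33
```

```text
20.975 tool [-0.0929 -0.1159  0.2891] F [-2.0538 -5.4991 -5.9304] 0.025536880323689372
wrist [279.  278.7] [ 253  250   53   58 2906] angle 33.5
scene [225.7 185.6] [222 182   9   9  66] angle 82.7
```

Request:
apply_moves([
  [[0.1,0,-0.145,0,1],[0.22,0,-0.29,0,1],[0.355,0,-0.43,0,1],[0.5,0,-0.555,0,1],[0.66,0,-0.665,0,1],[0.825,0,-0.76,0,1],[0.99,0,-0.845,0,1],[1.1,0,-0.887,0,1],[1.1,0,-0.887,0,1]],
])

```text
time: 22.2
tool_pos: [0.5157, -0.1776, 0.3324]
ee_rot: [-3.14, 0.007, 0.247]
wrist_force: [-3.5, -4.5, -5.5]
width: 0.0257
finger_force: 30.0
```

Request:
apply_moves([
  [[0.18,0,-0.058,0,1],[0.37,0,-0.1,0,1],[0.56,0,-0.125,0,1],[0.7,0,-0.133,0,1],[0.75,0,-0.133,0,1],[0.75,0,-0.133,0,1],[0.75,0,-0.133,0,1]],
])

```text
time: 23.08
tool_pos: [0.5516, -0.1684, 0.3407]
ee_rot: [-3.141, 0.007, 0.247]
wrist_force: [-5.9, -3.8, 0.8]
width: 0.0255
finger_force: 30.0
```

```bash
python3 m.py 88
```

```text
23.075 tool [-0.0018 -0.1159  0.3407] F [-6.671  -2.2747  0.8191] 0.025494535202480226
wrist [279.1 307.6] [ 253  279   53   58 2841] angle 79.5
scene [227.5 185.7] [224 181   8  10  76] angle 83.1
```

Request:
apply_moves([
  [[0.1,0,0,0,1],[0.1,0,0,0,1],[0.1,0,0,0,1]],
])

```text
time: 23.55
tool_pos: [0.5564, -0.1672, 0.341]
ee_rot: [-3.141, 0.007, 0.247]
wrist_force: [-6.5, -4.5, 0.1]
width: 0.0256
finger_force: 30.0
```

```bash
cat >> m.py <<'E'
w=np.load("wrist9.npz");R=cv2.Rodrigues(np.array([0,0,o["ee_rot"][2]]))[0]@cv2.Rodrigues(np.array([0,o["ee_rot"][1],0]))[0]@cv2.Rodrigues(np.array([o["ee_rot"][0],0,0]))[0]
print("grasp point px",[proj(w,o["tool_pos"]+R@np.array([dx,0,.18])).round(1).tolist() for dx in(0,-.01,-.02)])
E
python3 m.py 88
```

```text
23.55 tool [ 0.0032 -0.1159  0.341 ] F [-7.4251 -2.807   0.1093] 0.02564566875409643
wrist [279.1 309.2] [ 253  281   53   58 2863] angle 81.8
scene [227.5 186.4] [224 182   9  10  78] angle 23.9
grasp point px [[278.4, 280.2], [278.4, 298.1], [278.4, 315.5]]
```

Request:
apply_moves([
  [[0,0,0,0,1],[0,0,0,0,1],[0,0,0,0,1],[0,0,0,0,1],[0,0,0,0,1],[0,0,0,0,1],[0,0,0,0,1],[0,0,0,0,1]],
])

```text
time: 24.65
tool_pos: [0.5564, -0.1672, 0.341]
ee_rot: [-3.141, 0.007, 0.247]
wrist_force: [-7.1, -4.7, 1.1]
width: 0.0254
finger_force: 30.0
```

```bash
python3 m.py 88
```

```text
24.65 tool [ 0.0032 -0.1159  0.341 ] F [-7.9892 -2.7821  1.084 ] 0.02540780344898651
wrist [279.  309.1] [ 253  281   53   58 2866] angle 81.8
scene [227.5 186.5] [224 182   9  10  78] angle 85.3
grasp point px [[278.4, 280.2], [278.4, 298.1], [278.4, 315.4]]
```

Holding still for a second showed no creep. I'll go on in small steps, measuring each one.

Request:
apply_moves([
  [[0.05,0,-0.005,0,1],[0.1,0,-0.01,0,1],[0.15,0,-0.015,0,1],[0.18,0,-0.017,0,1],[0.18,0,-0.017,0,1]],
])

```text
time: 25.38
tool_pos: [0.565, -0.1651, 0.341]
ee_rot: [-3.14, 0.008, 0.247]
wrist_force: [-7.2, -5.3, -1.0]
width: 0.0249
finger_force: 30.0
```

```bash
python3 m.py 88
```

```text
25.375 tool [ 0.0121 -0.116   0.341 ] F [-8.2902 -3.3175 -1.0006] 0.024906233651497436
wrist [279.1 311.9] [ 253  283   54   59 2881] angle 85.7
scene [227.9 187.6] [224 183   9  10  81] angle 88.4
grasp point px [[278.5, 280.2], [278.5, 298.1], [278.5, 315.4]]
```

Request:
apply_moves([
  [[0.03,0,0,0,1],[0.06,0,0,0,1],[0.08,0,0,0,1],[0.08,0,0,0,1]],
])

```text
time: 25.98
tool_pos: [0.5688, -0.1641, 0.3408]
ee_rot: [-3.14, 0.008, 0.246]
wrist_force: [-7.3, -4.9, -2.7]
width: 0.0252
finger_force: 30.0
```

```bash
cat >> m.py <<'E'
hub=np.r_[O-.115*ey,.05];hub_top=np.r_[O-.115*ey,.062]
print("hub px expected",proj(w,hub),proj(w,hub_top))
im=w["image"];g=cv2.cvtColor(np.ascontiguousarray(im),cv2.COLOR_RGB2GRAY)
c=proj(w,hub).astype(int);sub=g[c[1]-35:c[1]+40,c[0]-30:c[0]+30]
n,l,s_,ce=cv2.connectedComponentsWithStats((sub<75).astype(np.uint8))
for i in range(1,n):
    if s_[i,4]>80: print("dark",s_[i][:4]+[c[0]-30,c[1]-35,0,0],s_[i,4],ce[i]+[c[0]-30,c[1]-35])
E
python3 m.py 88
```

```text
25.975 tool [ 0.016  -0.116   0.3408] F [-8.2783 -2.938  -2.7019] 0.02521724020314496
wrist [279.1 313.2] [ 253  285   54   58 2886] angle 87.5
scene [228.  188.3] [224 184   9  10  78] angle 18.2
grasp point px [[278.4, 280.2], [278.4, 298.1], [278.4, 315.4]]
hub px expected [278.12462669 231.3944273 ] [278.05329252 236.67825911]
dark [264 213  31  35] 833 [278.98919568 227.30852341]
dark [250 249   6  22] 92 [253.19565217 261.44565217]
dark [302 251   6  20] 105 [304.27619048 261.42857143]
```

Request:
apply_moves([
  [[0.03,0,0,0,1],[0.06,0,0,0,1],[0.1,0,0,0,1],[0.1,0,0,0,1],[0.1,0,0,0,1]],
])

```text
time: 26.7
tool_pos: [0.5737, -0.1629, 0.3404]
ee_rot: [-3.14, 0.009, 0.246]
wrist_force: [-7.3, -4.9, -2.4]
width: 0.0251
finger_force: 30.0
```

```bash
python3 m.py 88; python3 - <<'E'
from h import *
a=np.load("wrist9.npz")["image"]
# rod pixels: bright narrow strip between hub and knob
for v in range(225,285,6): print(v,a[v,262:298:3].sum(1).tolist())
E
```

```text
26.7 tool [ 0.021  -0.116   0.3404] F [-8.2842 -2.9188 -2.4227] 0.025071380652221677
wrist [279.1 314.5] [ 252  286   55   58 2916] angle 89.8
scene [228.3 189.1] [224 184   9  11  79] angle 16.2
grasp point px [[278.4, 280.1], [278.4, 298.1], [278.5, 315.4]]
hub px expected [278.19560968 237.12652525] [278.12358538 242.63660772]
dark [264 219  31  34] 804 [279.04477612 232.83208955]
dark [249 250   7  27] 127 [252.88976378 265.50393701]
dark [302 251   6  26] 141 [304.26950355 264.43971631]
225 [248, 177, 158, 166, 158, 151, 157, 154, 150, 152, 151, 248]
231 [322, 198, 169, 169, 170, 168, 169, 171, 165, 168, 162, 273]
237 [371, 215, 171, 175, 180, 236, 239, 214, 184, 179, 180, 358]
243 [310, 193, 164, 172, 254, 273, 266, 269, 210, 196, 202, 320]
249 [303, 214, 150, 153, 248, 273, 264, 267, 226, 186, 190, 332]
255 [475, 468, 455, 440, 275, 266, 266, 265, 344, 430, 318, 292]
261 [473, 472, 472, 455, 272, 272, 261, 261, 284, 299, 303, 302]
267 [463, 466, 463, 418, 262, 269, 264, 267, 267, 298, 312, 295]
273 [465, 463, 461, 401, 271, 270, 265, 271, 267, 306, 297, 299]
279 [463, 467, 472, 390, 267, 272, 258, 266, 265, 291, 294, 297]
```

Request:
apply_moves([
  [[0,0,0,0,1],[0,0,0,0,1],[0,0,0,0,1],[0,0,0,0,1],[0,0,0,0,1],[0,0,0,0,1],[0,0,0,0,1],[0,0,0,0,1]],
])

```text
time: 27.8
tool_pos: [0.5736, -0.1629, 0.3404]
ee_rot: [-3.14, 0.009, 0.246]
wrist_force: [-6.8, -5.1, -3.4]
width: 0.0251
finger_force: 30.0
```

```bash
python3 m.py 88|head -3; python3 - <<'E'
from h import *
a=np.load("scene1.npz");b=np.load("scene9.npz")
p=proj(a,np.array([.525,-.0556,.13]));q=proj(a,np.array([.525,-.0556,.14]));print("10mm lift px",q-p)
for s in(a,b): print("can",blob(s,"yellow",p,25),"knob",blob(s,"blue",(308,191),30)[0])
d=np.abs(a["image"].astype(int)-b["image"]).sum(2)>120; d[:,180:350]=0; d[:130]=0
print("changed px outside the stand",d.sum(),np.argwhere(d)[:5].tolist())
E
```

```text
27.8 tool [ 0.021  -0.116   0.3404] F [-7.8243 -3.3189 -3.4057] 0.025078200021986206
wrist [279.1 314.5] [ 252  286   55   58 2913] angle 89.7
scene [228.2 189.1] [224 184   9  11  79] angle 16.1
10mm lift px [-0.01118162 -2.77612167]
can (array([278.5, 194.5]), array([278, 194,   2,   2,   2], dtype=int32)) knob [308.47619048 189.26190476]
can None knob [308.41304348 189.06521739]
changed px outside the stand 0 []
```

```bash
python3 - <<'E'
from h import *
for n in("scene1","scene9"):
    im=np.load(n+".npz")["image"][180:215,250:290]; h=cv2.cvtColor(np.ascontiguousarray(im),cv2.COLOR_RGB2HSV)
    m=(h[...,0]>23)&(h[...,0]<34)&(h[...,1]>150)&(h[...,2]>60); y,x=np.nonzero(m); print(n,m.sum(),x.min()+250,x.max()+250,y.min()+180,y.max()+180,x.mean()+250,y.mean()+180)
    print([''.join('#' if v else '.' for v in r) for r in m[::1]].__str__().replace("', '","\n"))
E
```

```text
scene1 58 255 281 188 208 263.6034482758621 194.77586206896552
['........................................
........................................
........................................
........................................
........................................
........................................
........................................
........................................
........##..............................
.......###..............................
......####..............................
......####..............................
.....######.............................
......#####.............................
.......#.##..................##.........
........####................##..........
.......#...#...............###..........
........#.#...............##.#..........
........#..##...........................
...........#..#.#..........#............
..............##..#.....................
........................................
........................................
...............................#........
........................................
..........
[... 1203 characters left out ...]
.
.............#.####.....................
................#.......................
...............................#........
...............................#........
........................................
.......#.....................##.........
.............#.............###..........
........##..#...........................
..........#.#...........................
........................................
................###.....................
........................................
........................................
........................................
........................................
........................................
........................................']
```

The canister has risen about 2–3 px, roughly 10 mm, and is still upright with no tilt. The lever reads about 90° and is steady, so I'm handing in.

```bash
python3 -c "
from bench import ticket
print(ticket.close_job())"
```

```text
the job is handed in; nothing more can be done
None
```

The job is handed in: the carriage is fully home, the lever is held straight up (about 90° by camera, steady over a one-second hold), and the canister is raised about 10 mm and upright; it took two swings because the red knob slid in the pads, and the final grip is near the knob's edge.

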